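Brush out the leaning specimen jar

TASK

Take the bottle brush from its rest and scrub out the glass jar that leans in the wash stand: push the brush's tip down close to the jar's bottom and draw it back until the tip is near the mouth, three times over, without ramming the glass. Then lay the brush back in the two notches of its rest, as it lay before, let go of it, and leave the other things on the bench where they are.

Things in the scene. Friction and masses are not known exactly. Their poses are not given: they have to be found in the camera images.
- brush: Bottle brush, 230 mm, about 0.09 kg, lying level in its rest, axis 58 mm above the bench: round wooden handle 16 mm thick, white bristle head. Origin on its axis in the handle, the place to grip; x along the axis towards the bristles. Handle from x = -85 to +85 mm, head from +85 to +145 mm: firm core 38 mm in diameter, soft tips to 50 mm that do not resist.
- brush_tip (a point): Tip of the bristle head, on the brush's axis, at x = +145 mm of the brush.
- jar: Open glass jar with white rim, 125 mm long, 72 mm outer and 64 mm inner diameter, clamped immovably by a steel band in the wash stand; its axis rises 35 degrees above level towards the mouth. Origin: centre of its outer bottom, 50 mm above the bench; z along its axis out of the mouth (inside floor at z = 6 mm, mouth at 125 mm). Nothing stands over it.
- jar_mouth (a point): Centre of the leaning jar's mouth.
- rest: Brush rest, fixed: grey base plate 170 x 90 x 8 mm with two upright steel plates (8 mm thick) ending in 90-degree V notches, about 50 mm wide and 25 mm deep. Origin under the plate's centre; x along the brush towards its bristle end, z up. Notches at x = +55 mm and x = -60 mm, tops 72 mm above the bench; free room for fingers between them down to the base plate.
- rest_mid (a point): Where the brush's origin lies when the brush is in the notches: 58 mm above the rest's underside, over its centre.
- stand: Wash stand, fixed: grey base plate 170 x 110 x 12 mm carrying the leaning jar. Origin under the plate's centre; x is the level direction in which the jar's mouth faces.
- spare_jar: A clean glass jar of the same make standing upright, loose, 72 mm in diameter, 125 mm tall; a bystander. Origin under its centre, z up.
- amber_bottle: Capped amber bottle, loose, 64 mm in diameter, 150 mm tall; a bystander. Origin under its centre, z up.
- beaker: Glass beaker standing upright, loose, 80 mm in diameter, 100 mm tall; a bystander. Origin under its centre, z up.
- petri: Closed clear culture dish, loose, 90 mm in diameter, 22 mm tall; a bystander. Origin under its centre.
- magnifier: Clear plastic hand magnifier lying flat, loose, 130 mm long, 8 mm thick; a bystander. Origin under its lens.
- forceps: Steel forceps lying flat, loose, 120 mm long, 6 mm thick; a bystander. Origin at the middle, on the bench.
Not all that is in view belongs to the job. Leave any purple look-alike of the stand alone. What is shaped like the rest but red is not meant.

How it is judged:
By the outcome, as a careful person would: the job done as asked, in the order asked, and still so for the second after the job is handed in, with the robot touching nothing.
It also fails if it takes over 54 s, if anything falls off the work surface, if the arm or the gripper's body presses on something with over 40 N, if the wrist force passes 120 N, or if a joint passes its speed limit or range.

ROBOT

A 6-joint arm with a two-finger parallel gripper is mounted at the origin on the work surface. World frame = base frame: x ahead of the robot, y to its left, z up, the work surface at z = 0. Lengths are in mm, angles in rad, forces in N, time in s.
With the tool pointing down it reaches from about 275 to 750 mm from the base axis. Payload 10.2 kg.
Tool frame: the origin (TCP) lies between the finger pads; the fingertips stand 8 mm ahead of it and the grasp point (between the pads) lies 11 mm behind it; z points along the fingers, y is the line along which they close (so a half turn about z gives the same grasp; the last joint's range is limited). The gripper opens to 85 mm and grips with 20 to 120 N. Pads are 22 mm wide; open, the fingers measure 114 mm over their backs; the gripper's body (76 mm by 85 mm) begins 54 mm behind the grasp point. The pads swing forward as they close: fully open they stand 13 mm farther back than shut.
Start: joints at [0.952, 0.313, 1.498, -0, 1.331, -0.223], TCP at [202.425, 484.412, 239.294] pointing down, gripper open.
Joint ranges: [-2.94, 2.94], [-0.97, 2.17], [0.19, 2.56], [-1.23, 4.37], [0.02, 3.11], [-2.88, 2.88]. Speed limits (rad/s): [2.39, 2.39, 3.01, 3.14, 3.14, 3.14].

INTERFACE

Orientations are given as a unit quaternion [w, x, y, z].
In Python, from rig import * gives the robot as it stands.
- The arm moves only by the shell command python3 -m handwheel 'ROWS' [FORCE]. ROWS is JSON, a list that holds one entry, the list of rows, each a list of 7 numbers: the shift along the world's x, y, z in mm, then the turn, a rotation vector about the world's x, y, z in degrees, then the opening, from -1 (shut) to 1 (fully open). A call has 1 to 8 rows; each row shifts and turns the commanded pose from where the row before left it; what a row does not reach is not made up. A row lasts 1/8 s, in which the tool goes at most 62.5 mm and 10.7 degrees, less where a joint would pass 70% of its speed; a pose out of reach is approached as far as the arm can. A call is refused whole if a number of a shift passes 62.5 or a number of a turn 10.7, either way. A call with a gripper value outside its range is refused whole. The fingers move at their own pace and stop on an object; FORCE is the grip in N (left out, the last holds). Time passes only in rows, so rows that do not move let the fingers close. It gives the time, the measured TCP pose, the force, the opening and the grip force at its end, in the units of the state.
- sense(): the state, without advancing time (a new reading comes with each control period).
- capture(name): name is "scene" or "top" or "wrist"; returns a dict with "image" (420x560x3 uint8, red, green, blue), "fx", "fy", "cx", "cy" (pixels), "dist_coeffs" ([k1, k2, p1, p2, k3] as OpenCV has them; the pictures are not rectified), "rvec" (rotation vector, rad) and "tvec" (3), from world to camera coordinates, as OpenCV has them; the wrist camera has in their place "hand_eye" (4x4, takes a point from camera to tool coordinates, whose origin is the TCP and whose axes are the flange's). Camera axes: x right, y down, z forward; pixel columns grow to the right and rows downward; lengths in mm; the calibration is good to about 2 mm. A picture is of the moment at which its call begins: read the wrist's pose just before it. There is no depth.
- finish_job(): hands the job in; it is judged then, once.
The state is a dict: "time_s": time; "joints": joint angles; "dq": joint speeds; "tau": joint torques, N m; "eef_pos": TCP position; "ee_rot": TCP orientation; "force": force on the tool from outside, world axes, zero at the start; "wrist_torque": the same for the moment, N m; "grip_width": opening from 0.0 (shut) to 1.0 (fully open); "grip_force": force on a finger pad.
Only numpy, scipy, OpenCV 4.12 (cv2) and the standard library are available. Lean on these libraries where they do the work, as an engineer would, in place of code of your own. Each camera call takes 0.05 s, during which the arm holds its last target. There are 200 camera calls.

## Working session

There is one attempt and no reset: what is moved stays moved. The work goes in short steps, Python scripts to look and compute and a shell command to move; the robot and the scene stay as the last step left them, time stands still between calls to the robot, and variables do not carry over. Pictures are saved under pics/ and viewed, at most 10 in all, crops included, and the job is handed in when it is done.

```bash
mkdir -p pics; ls; python3 - <<'E'
from rig import *
import cv2,pickle
s=sense();print(s)
for n in("scene","top","wrist"):
    c=capture(n);pickle.dump((s,c),open(n+".pkl","wb"))
    cv2.imwrite(f"pics/{n}0.png",c["image"][:,:,::-1])
    print({k:v for k,v in c.items() if k!="image"})
E
```

```text
pics
{'time_s': 0.0, 'joints': array([ 9.51571897e-01,  3.13455900e-01,  1.49843265e+00,  2.62398865e-05,
        1.33099774e+00, -2.23387488e-01]), 'dq': array([ 0.00118772,  0.0008818 , -0.00135192,  0.00080377,  0.00064404,
        0.00032915]), 'tau': array([-2.94603024e-04, -4.12276483e+01, -2.59739345e+01, -2.52772115e-04,
        4.33204608e-03,  1.50534271e-05]), 'eef_pos': array([202.28431155, 484.2012915 , 238.73372042]), 'ee_rot': array([-2.76144751e-04,  1.96631887e-01,  9.80477171e-01, -5.85043266e-04]), 'force': array([-0.11828066,  0.22077415,  0.06638261]), 'wrist_torque': array([-0.04073956,  0.02358012, -0.00100199]), 'grip_force': 0.0, 'grip_width': 1.00223284263962}
{'fx': 382.3093529819485, 'fy': 382.3093529819485, 'cx': 276.2328509179068, 'cy': 205.63524810901396, 'dist_coeffs': array([-0.04491701,  0.        ,  0.        ,  0.        ,  0.        ]), 'rvec': array([ 1.69220704,  1.81596439, -0.79605403]), 'tvec': array([  72.15951206, -224.49505972, 1316.71940184])}
{'fx': 459.8622533737047, 'fy': 459.8622533737047, 'cx': 277.10201005265014, 'cy': 214.59057580115683, 'dist_coeffs': array([-0.15283786,  0.        ,  0.        ,  0.        ,  0.        ]), 'rvec': array([ 1.95794954, -2.26094334,  0.24280038]), 'tvec': array([  11.46975089,  486.58750655, 1168.64070879])}
{'fx': 375.87210913983165, 'fy': 375.87210913983165, 'cx': 281.03780096149484, 'cy': 205.6925323339122, 'dist_coeffs': array([-0.03307912,  0.        ,  0.        ,  0.        ,  0.        ]), 'hand_eye': array([[ 2.73871216e-04, -9.59958799e-01, -2.80141089e-01,
         7.06044145e+01],
       [ 9.99999962e-01,  2.63703027e-04,  7.39883085e-05,
         1.07382821e-01],
       [ 2.84832544e-06, -2.80141099e-01,  9.59958835e-01,
        -1.33737687e+02],
       [ 0.00000000e+00,  0.00000000e+00,  0.00000000e+00,
         1.00000000e+00]])}
```

View pics/top0.png

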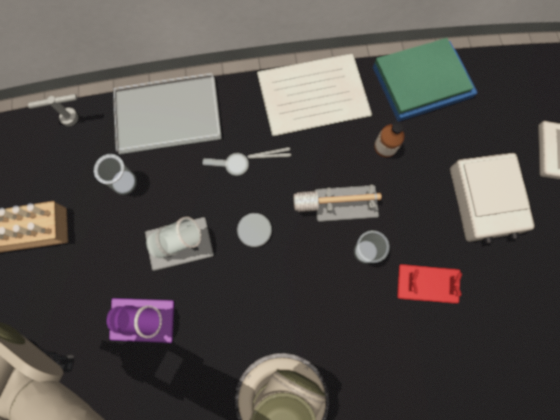

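View pics/scene0.png

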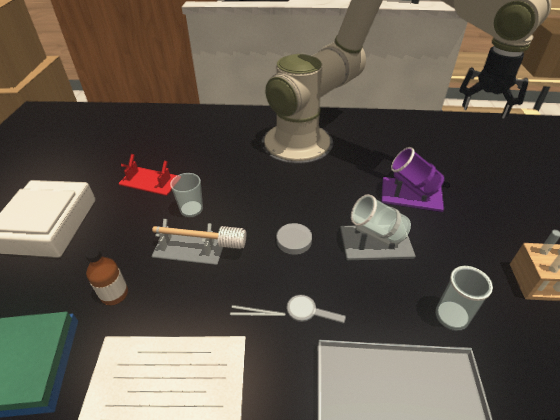

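The top view shows the brush at (295–380, 200) on the grey rest (347,203), bristles toward +y (left). The grey stand is at (179,243), with the jar's rim around (187,232) facing right. The scene view shows the same layout, with the rim at (367,215). The purple stand and red rest are decoys.

```bash
cat > h.py <<'E'
import cv2,numpy as np,pickle
from scipy.spatial.transform import Rotation as R
def load(n): return pickle.load(open(n+".pkl","rb"))[1]
def ray(c,px):
    K=np.array([[c["fx"],0,c["cx"]],[0,c["fy"],c["cy"]],[0,0,1]])
    p=cv2.undistortPoints(np.float64(px).reshape(-1,1,2),K,c["dist_coeffs"])[:,0]
    M=R.from_rotvec(c["rvec"]).as_matrix()
    d=np.c_[p,np.ones(len(p))]@M
    return -M.T@c["tvec"],d
def onz(c,px,z):
    o,d=ray(c,px); return o+d*((z-o[2])/d[:,2])[:,None]
def proj(c,P):
    K=np.array([[c["fx"],0,c["cx"]],[0,c["fy"],c["cy"]],[0,0,1]])
    return cv2.projectPoints(np.float64(P),c["rvec"],c["tvec"],K,c["dist_coeffs"])[0][:,0]
E
python3 - <<'E'
from h import *
t=load("top");im=t["image"];hsv=cv2.cvtColor(im,cv2.COLOR_RGB2HSV)
def blob(m,box):
    x0,y0,x1,y1=box;z=np.zeros_like(m);z[y0:y1,x0:x1]=m[y0:y1,x0:x1]
    c=max(cv2.findContours(z,0,1)[0],key=cv2.contourArea);return c
wood=cv2.inRange(hsv,(8,80,120),(28,255,255))
g=cv2.inRange(hsv,(0,0,70),(180,255,255))
hc=blob(wood,(310,185,390,215))
p=onz(t,hc[:,0],58);(cx,cy),(w,h),a=cv2.minAreaRect(np.float32(p[:,:2]));print("handle",cx,cy,w,h,a)
v=cv2.fitLine(np.float32(p[:,:2]),2,0,.01,.01).ravel();print("line",v,np.degrees(np.arctan2(v[1],v[0])), "ext",np.ptp((p[:,:2])@v[:2]))
for n,box,z in(("rest",(310,180,385,225),8),("stand",(140,210,217,275),12)):
    c=blob(g,box);p=onz(t,c[:,0],z);print(n,cv2.minAreaRect(np.float32(p[:,:2])))
# bristle tip
hd=blob(g,(285,185,319,215));p=onz(t,hd[:,0],58);print("head y max",p[p[:,1].argmax()],p.min(0),p.max(0))
A=cv2.resize(im[180:230,285:390],None,fx=5,fy=5,interpolation=2);B=cv2.resize(im[205:275,135:225],None,fx=5,fy=5,interpolation=2)
s=load("scene")["image"];C=cv2.resize(s[185:270,335:420],None,fx=4,fy=4,interpolation=2)
o=np.zeros((600,800,3),np.uint8);o[:250,:525]=A;o[250:600,:450]=B;o[250:590,455:795]=C
cv2.imwrite("pics/m1.png",o[:,:,::-1])
E
```

```text
handle 499.6259765625 -247.01028442382812 147.03289794921875 16.70147132873535 85.58373260498047
line [ 7.3243015e-02  9.9731410e-01  4.9931851e+02 -2.4605267e+02] 85.79972 ext 147.06885951811176
rest ((499.56182861328125, -253.89425659179688), (203.71421813964844, 96.53084564208984), 86.06214141845703)
stand ((458.0341491699219, 220.87472534179688), (128.64874267578125, 177.7265167236328), 6.172107219696045)
head y max [ 501.78871186 -103.51691133   58.        ] [ 468.13398364 -176.95525934   58.        ] [ 538.56524889 -103.51691133   58.        ]
```

View pics/m1.png

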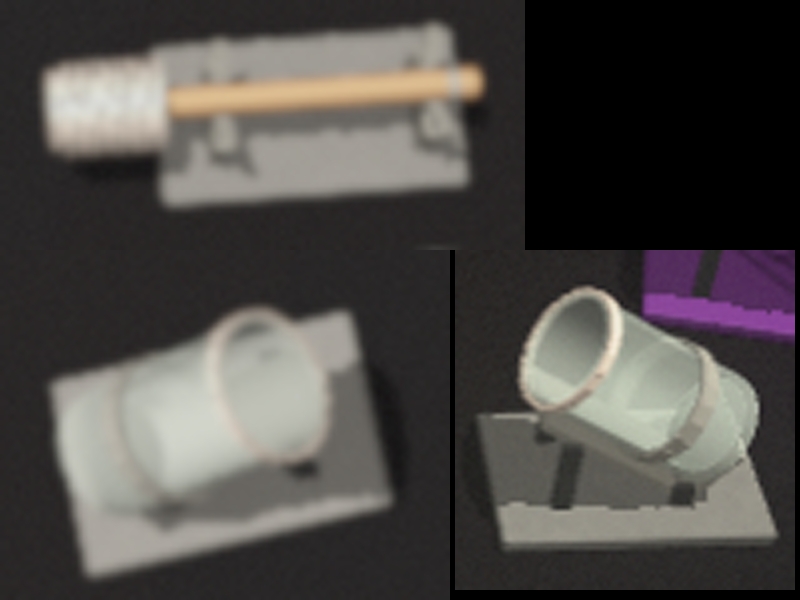

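```bash
python3 - <<'E'
from h import *
t=load("top");s=load("scene")
f=lambda P,o,sc:(np.float64(P)+.5)/sc-.5+np.float64(o)
T1=lambda P:f(P,(285,180),5);T2=lambda P:f(np.float64(P)-[0,250],(135,205),5);S=lambda P:f(np.float64(P)-[455,250],(335,185),4)
h=onz(t,T1([(167,102),(484,81),(43,108)]),58);print("handle jct,end,tip\n",h)
d=h[0]-h[1];u=d/np.linalg.norm(d);print("len",np.linalg.norm(d),np.linalg.norm(h[2]-h[1]),"yaw",np.degrees(np.arctan2(u[1],u[0])),"origins",h[1]+85*u,h[0]-85*u,h[2]-145*u)
r=onz(t,T1([(153,47),(450,30),(468,184),(165,206)]),8);print("rest",r.mean(0),"yaws",[np.degrees(np.arctan2(*(a-b)[1::-1])) for a,b in((r[0],r[1]),(r[3],r[2]))],np.linalg.norm(r[0]-r[1]),np.linalg.norm(r[1]-r[2]))
q=onz(t,T2([(50,381),(352,310),(393,502),(88,577)]),12);print("stand",q.mean(0),"yaws",[np.degrees(np.arctan2(*(a-b)[1::-1])) for a,b in((q[1],q[0]),(q[2],q[3]))],np.linalg.norm(q[0]-q[1]),np.linalg.norm(q[1]-q[2]))
q2=onz(s,S([(478,414),(505,546),(776,539)]),12);print("stand scene corners",q2,"top",q)
m=onz(t,T2([(267.5,386)]),121.7);m2=onz(s,S([(571,349)]),121.7);print("mouth top,scene",m,m2)
o1,d1=ray(t,T2([(267.5,386)]));o2,d2=ray(s,S([(571,349)]))
A=np.c_[d1[0],-d2[0]];k=np.linalg.lstsq(A,o2-o1,rcond=None)[0];print("tri",o1+k[0]*d1[0],o2+k[1]*d2[0])
# brush tip in scene for check
for n,P in(("handle end,tip",[h[1],h[2]]),): print(proj(s,P))
E
```

```text
handle jct,end,tip
 [[ 505.82902129 -171.55594564   58.        ]
 [ 493.109103   -342.91974595   58.        ]
 [ 511.9908267  -105.6069352    58.        ]]
len 171.83523614514186 238.06278507782287 yaw 85.75485868900749 origins [ 499.40113646 -258.15294635   58.        ] [ 499.53698783 -256.32274524   58.        ] [ 501.25735787 -250.20912276   58.        ]
rest [ 498.37007479 -255.40469125    8.        ] yaws [np.float64(85.30867929723699), np.float64(85.9574487246138)] 168.2739703622479 88.81694981580078
stand [451.9400924  218.14331589  12.        ] yaws [np.float64(-84.72896319537605), np.float64(-84.03401678295661)] 172.07143621516155 109.26989908799962
stand scene corners [[408.85909305 128.31751657  12.        ]
 [518.68879297 139.76677431  12.        ]
 [503.16939694 304.88223526  12.        ]] top [[498.92529227 309.22256245  12.        ]
 [514.73301912 137.87877081  12.        ]
 [405.94363629 127.64251025  12.        ]
 [388.15842191 297.82942006  12.        ]]
mouth top,scene [[456.52998748 170.07624586 121.7       ]] [[458.64633076 168.99486504 121.7       ]]
tri [456.85365112 170.34550169 120.12380688] [456.80558419 169.40572456 119.95339756]
[[151.80597816 228.60190205]
 [245.68205088 239.07540268]]
```

The crop shows clean corners, and both views agree to about 2–3 mm: brush origin ≈ (500,−256), yaw 85.7°; jar mouth ≈ (457.5,169.7,121.7), with the jar axis level direction at yaw −84.5°. I'll move over the brush with the fingers partly open, since the beaker is near.

```bash
python3 -m handwheel '[[[21.2,-53.6,0,0,0,-5.1,-0.2],[21.2,-53.6,0,0,0,-5.1,-0.2],[21.2,-53.6,0,0,0,-5.1,-0.2],[21.2,-53.6,0,0,0,-5.1,-0.2],[21.2,-53.6,0,0,0,-5.1,-0.2],[21.2,-53.6,0,0,0,-5.1,-0.2],[21.2,-53.6,0,0,0,-5.1,-0.2],[21.2,-53.6,0,0,0,-5.1,-0.2]]]' 60
python3 -m handwheel '[[[21.2,-53.6,0,0,0,-5.1,-0.2],[21.2,-53.6,0,0,0,-5.1,-0.2],[21.2,-53.6,0,0,0,-5.1,-0.2],[21.2,-53.6,0,0,0,-5.1,-0.2],[21.2,-53.6,0,0,0,-5.1,-0.2],[21.2,-53.6,0,0,0,-5.1,-0.2],[0,0,0,0,0,0,-0.2],[0,0,0,0,0,0,-0.2]]]'
cat >> h.py <<'E'
def tool(s):
    w,x,y,z=s["ee_rot"];return np.array(s["eef_pos"]),R.from_quat([x,y,z,w]).as_matrix()
E
python3 - <<'E'
from h import *
from rig import *
s=sense();p,M=tool(s);print(s["joints"],p,M.round(3),"closing yaw",np.degrees(np.arctan2(M[1,1],M[0,1])))
c=capture("wrist");pickle.dump((s,c),open("w1.pkl","wb"));cv2.imwrite("pics/w1.png",c["image"][:,:,::-1])
E
```

```text
time_s: 1.15
eef_pos: [372.3, 53.7, 239.4]
ee_rot: [0.0, 0.527, 0.85, 0.0]
force: [0.9, -0.4, 0.3]
grip_width: 0.398
grip_force: 0.0
time_s: 2.15
eef_pos: [499.0, -265.5, 238.9]
ee_rot: [-0.001, 0.732, 0.682, 0.0]
force: [-0.4, 1.2, 0.2]
grip_width: 0.401
grip_force: 0.0
[-6.96246711e-01  4.02782258e-01  1.37232390e+00  1.72437833e-04
  1.36760486e+00 -6.25621844e-01] [ 498.97042303 -265.45181872  238.93855357] [[ 0.071  0.998 -0.001]
 [ 0.998 -0.071  0.001]
 [ 0.001 -0.001 -1.   ]] closing yaw -4.048487670930252
```

View pics/w1.png

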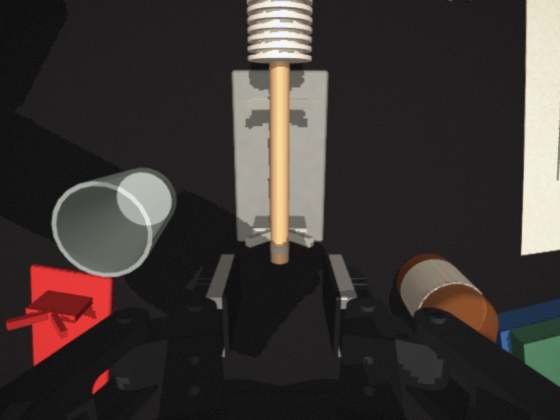

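The handle is centred at column ~280, with its head junction at row ~62 and its end at row ~262. It lies straight and central between the fingers. I'll cast those pixels to z=58.

```bash
python3 - <<'E'
from h import *
s,c=pickle.load(open("w1.pkl","rb"));p,M=tool(s);H=c["hand_eye"]
K=np.array([[c["fx"],0,c["cx"]],[0,c["fy"],c["cy"]],[0,0,1]])
def wz(px,z):
    q=cv2.undistortPoints(np.float64(px).reshape(-1,1,2),K,c["dist_coeffs"])[:,0];d=np.c_[q,np.ones(len(q))]@H[:3,:3].T@M.T
    o=p+M@H[:3,3];return o+d*((z-o[2])/d[:,2])[:,None]
hsv=cv2.cvtColor(c["image"],cv2.COLOR_RGB2HSV);m=cv2.inRange(hsv,(8,80,100),(28,255,255));
for r in(80,150,220):
    x=np.where(m[r,240:320])[0]+240;print(r,x.min(),x.max(),wz([(x.mean(),r)],58))
print("jct,end",wz([(280,61),(280,263)],58)); print("beaker base",wz([(148,198)],0), "rest corners",wz([(233,71),(327,71),(237,241),(323,241)],8))
E
```

```text
80 270 289 [[ 504.10811842 -181.7927433    58.        ]]
150 270 288 [[ 499.70213783 -237.48420745   58.        ]]
220 270 288 [[ 495.27397136 -298.98321783   58.        ]]
jct,end [[ 505.52274763 -167.54037363   58.        ]
 [ 493.21244167 -340.29965854   58.        ]]
beaker base [[ 360.52985562 -284.95115852    0.        ]] rest corners [[ 461.96376245 -168.77542989    8.        ]
 [ 548.15443176 -174.8598968     8.        ]
 [ 448.5822259  -335.42158952    8.        ]
 [ 537.77407363 -341.69244574    8.        ]]
```

Brush origin is ≈ (499.4,−255.5) and yaw 85.9°. The gripper is already aligned, 10 mm behind the origin, so I'll descend and grip.

```bash
python3 -m handwheel '[[[0,0,-45,0,0,0,-0.2],[0,0,-45,0,0,0,-0.2],[0,0,-40,0,0,0,-0.2],[0,0,-30,0,0,0,-0.2],[0,0,-20,0,0,0,-0.2],[0,0,-12,0,0,0,-0.2],[0,0,0,0,0,0,-0.2]]]' 60
python3 -m handwheel '[[[0,0,0,0,0,0,-1],[0,0,0,0,0,0,-1],[0,0,0,0,0,0,-1],[0,0,0,0,0,0,-1],[0,0,0,0,0,0,-1]]]' 80
```

```text
time_s: 3.08
eef_pos: [499.1, -265.4, 47.3]
ee_rot: [-0.0, 0.732, 0.682, -0.0]
force: [0.3, -0.9, 0.0]
grip_width: 0.401
grip_force: 0.0
time_s: 3.7
eef_pos: [497.5, -265.8, 48.4]
ee_rot: [-0.002, 0.732, 0.682, -0.001]
force: [-13.5, 1.4, 9.1]
grip_width: 0.159
grip_force: 77.9
```

```bash
cat >> h.py <<'E'
TIP=np.array([155.,0,-11]);MO=np.array([457.5,169.7,121.7]);yaw=np.radians(-84.5)
AX=np.array([np.cos(np.radians(35))*np.cos(yaw),np.cos(np.radians(35))*np.sin(yaw),np.sin(np.radians(35))])
def target(z):
    X=-AX;Y=np.array([-np.sin(yaw),np.cos(yaw),0]);M=np.c_[X,Y,np.cross(X,Y)]
    return MO+(z-125)*AX-M@TIP,M
def where(s):
    p,M=tool(s);q=p+M@TIP-MO;z=q@AX+125;return z,q-(q@AX)*AX
E
python3 - <<'E'
from h import *
from rig import *
s=sense();p,M=tool(s)
for z in(175,115,13):
    t,T=target(z);print(z,t,t-p)
print(AX,T)
y=R.from_euler("z",9.55,degrees=True).as_matrix()
print(np.degrees(R.from_matrix(T@(y@M).T).as_rotvec()),np.degrees(R.from_matrix(T@M.T).as_rotvec()))
E
```

```text
175 [474.19973356  -3.73336415 230.27249696] [-23.34383768 262.09127891 181.8703366 ]
115 [469.48899891  45.18948569 195.85791078] [-28.05457233 311.01412876 147.45575042]
13 [461.48075001 128.35833043 137.35311428] [-36.06282123 394.1829735   88.95095391]
[ 0.07851224 -0.81538083  0.57357644] [[-0.07851224  0.9953962   0.05497487]
 [ 0.81538083  0.09584575 -0.5709358 ]
 [-0.57357644  0.         -0.81915204]]
[-34.84166596  -3.5909695    0.05320364] [-35.05966363  -0.67895491   9.30364365]
```

```bash
python3 -m handwheel '[[[0,0,15,0,0,0,-1],[0,0,25,0,0,0,-1],[0,0,40,0,0,0,-1],[0,0,40,0,0,0,-1],[0,0,30,0,0,0,-1]]]' 80
python3 -m handwheel '[[[-3.1,32.7,4.1,-4.38,-0.08,1.16,-1],[-3.1,32.7,4.1,-4.38,-0.08,1.16,-1],[-3.1,32.7,4.1,-4.38,-0.08,1.16,-1],[-3.1,32.7,4.1,-4.38,-0.08,1.16,-1],[-3.1,32.7,4.1,-4.38,-0.08,1.16,-1],[-3.1,32.7,4.1,-4.38,-0.08,1.16,-1],[-3.1,32.7,4.1,-4.38,-0.08,1.16,-1],[-3.1,32.7,4.1,-4.38,-0.08,1.16,-1]]]'
python3 -m handwheel '[[[0,0,0,0,0,0,-1],[0,0,0,0,0,0,-1]]]'
python3 - <<'E'
from h import *
from rig import *
s=sense();p,M=tool(s);t,T=target(175);print(s["joints"],s["time_s"],"dpos",t-p,"drot",np.degrees(R.from_matrix(T@M.T).as_rotvec()),where(s))
ims=[]
for n,(x0,y0,x1,y1) in(("top",(130,190,330,290)),("scene",(230,130,430,280))):
    c=capture(n);pickle.dump((s,c),open(n+"2.pkl","wb"));ims.append(cv2.resize(c["image"][y0:y1,x0:x1],None,fx=3,fy=3,interpolation=2)[:,:,::-1])
o=np.zeros((600,800,3),np.uint8);o[:300,:600]=ims[0]
o[300:600,:400]=cv2.resize(ims[1],(400,300));cv2.imwrite("pics/m2.png",o)
E
```

```text
time_s: 4.32
eef_pos: [499.7, -266.1, 200.5]
ee_rot: [0.002, 0.732, 0.682, 0.0]
force: [-0.1, -0.4, -0.8]
grip_width: 0.157
grip_force: 78.0
time_s: 5.32
eef_pos: [474.5, -3.1, 231.7]
ee_rot: [0.226, 0.641, 0.706, -0.201]
force: [-0.5, 0.8, -0.7]
grip_width: 0.161
grip_force: 78.1
time_s: 5.58
eef_pos: [474.6, -4.6, 230.8]
ee_rot: [0.224, 0.641, 0.706, -0.2]
force: [0.2, -0.4, -0.0]
grip_width: 0.159
grip_force: 78.1
[ 0.04345468  0.26489023  1.70797958 -0.65791913  1.21057568  0.2007277 ] 5.575 dpos [-0.44833354  0.86348246 -0.5477942 ] drot [-0.04889262  0.2742128  -0.05319535] (np.float64(176.05804394428145), array([ 0.6243067 ,  0.05564048, -0.0063593 ]))
```

View pics/m2.png

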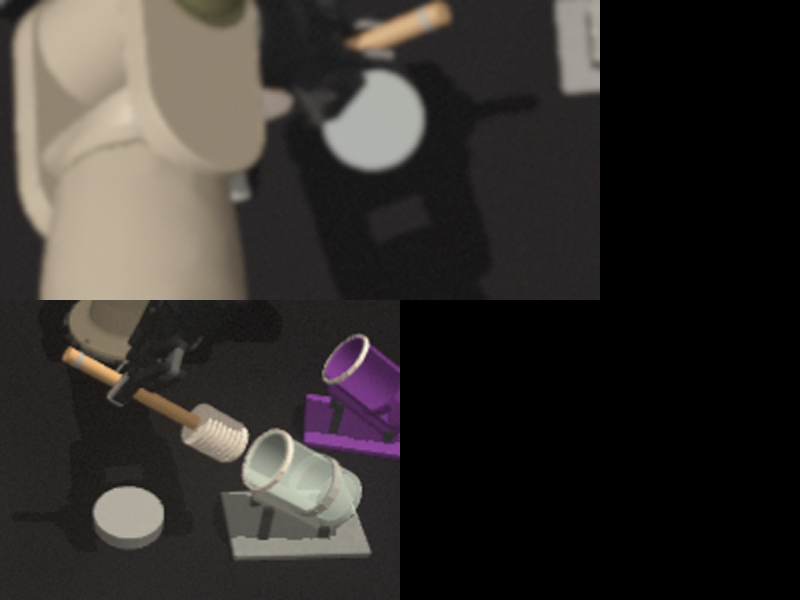

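The scene picture shows the brush axis pointing straight at the mouth: tip at crop (243,443), mouth centre at (268,460). Now I'll insert gently.

```bash
cat > w.py <<'E'
from h import *
from rig import *
s=sense();z,l=where(s);print("tip z %.1f"%z,l.round(1),"F",s["force"].round(1),"t",s["time_s"],"grip",s["grip_width"])
E
python3 -m handwheel '[[[-1.2,12.2,-8.6,0,0,0,-1],[-1.2,12.2,-8.6,0,0,0,-1],[-1.2,12.2,-8.6,0,0,0,-1],[-1.2,12.2,-8.6,0,0,0,-1],[-1.2,12.2,-8.6,0,0,0,-1],[-1.2,12.2,-8.6,0,0,0,-1]]]'; python3 w.py
python3 -m handwheel '[[[-1.2,12.2,-8.6,0,0,0,-1],[-1.2,12.2,-8.6,0,0,0,-1],[-0.8,8.2,-5.7,0,0,0,-1],[0,0,0,0,0,0,-1]]]'; python3 w.py
```

```text
time_s: 6.42
eef_pos: [467.1, 69.7, 177.9]
ee_rot: [0.224, 0.641, 0.706, -0.201]
force: [0.4, 0.5, -0.6]
grip_width: 0.156
grip_force: 78.1
tip z 84.5 [ 0.1 -0.3 -0.5] F [ 0.4  0.5 -0.6] t 6.425 grip 0.15603294078503155
time_s: 6.92
eef_pos: [463.9, 101.8, 155.2]
ee_rot: [0.224, 0.641, 0.706, -0.201]
force: [0.8, -0.0, -0.2]
grip_width: 0.16
grip_force: 78.1
tip z 45.1 [-0.1 -0.4 -0.6] F [ 0.8 -0.  -0.2] t 6.925 grip 0.1603129964065775
```

```bash
python3 -m handwheel '[[[-0.8,8.2,-5.7,0,0,0,-1],[-0.8,8.2,-5.7,0,0,0,-1],[-0.4,4.1,-2.9,0,0,0,-1],[-0.2,2.4,-1.7,0,0,0,-1],[-0.2,2.4,-1.7,0,0,0,-1],[0,0,0,0,0,0,-1],[0,0,0,0,0,0,-1]]]'; python3 w.py
python3 - <<'E'
from h import *
from rig import *
c=capture("scene");cv2.imwrite("pics/s3.png",cv2.resize(c["image"][150:290,280:440],None,fx=4,fy=4,interpolation=2)[:,:,::-1])
E
```

```text
time_s: 7.8
eef_pos: [461.7, 126.6, 138.0]
ee_rot: [0.224, 0.641, 0.706, -0.201]
force: [0.3, -0.3, -0.4]
grip_width: 0.157
grip_force: 78.1
tip z 14.8 [ 0.2 -0.3 -0.4] F [ 0.3 -0.3 -0.4] t 7.8 grip 0.15655824903751553
```

View pics/s3.png

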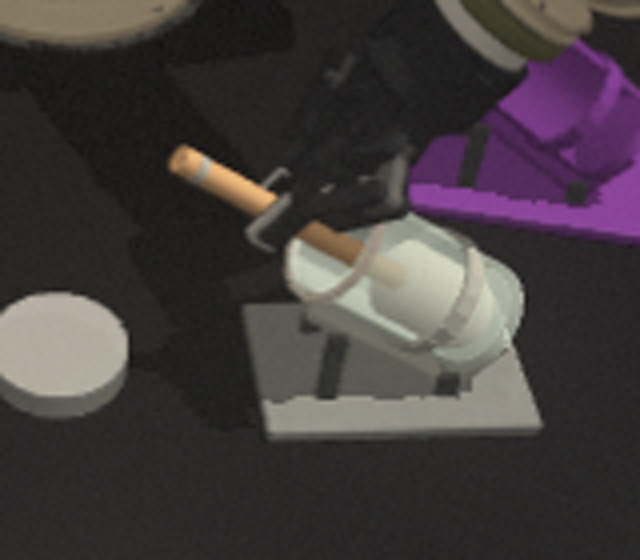

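The head sits centred in the jar, its end around crop (495,320) close to the bottom edge (510,330), with zero force. I'll edge in a few mm more while watching force.

```bash
python3 -m handwheel '[[[-0.1,1.6,-1.1,0,0,0,-1],[-0.1,1.6,-1.1,0,0,0,-1],[0,0,0,0,0,0,-1]]]'; python3 w.py
```

```text
time_s: 8.22
eef_pos: [461.7, 129.4, 136.1]
ee_rot: [0.224, 0.641, 0.706, -0.201]
force: [0.5, -4.2, 2.7]
grip_width: 0.164
grip_force: 78.1
tip z 11.5 [ 0.4 -0.4 -0.6] F [ 0.5 -4.2  2.7] t 8.225 grip 0.16404381310442406
```

A light 5 N touch: the floor is at estimated z ≈ 11.5 (true 6). First draw, then the strokes, staying ~3 mm short of the floor.

```bash
python3 -m handwheel '[[[1.2,-12.2,8.6,0,0,0,-1],[1.2,-12.2,8.6,0,0,0,-1],[1.2,-12.2,8.6,0,0,0,-1],[1.2,-12.2,8.6,0,0,0,-1],[1.2,-12.2,8.6,0,0,0,-1],[1.2,-12.2,8.6,0,0,0,-1],[1.2,-12.2,8.6,0,0,0,-1],[0,0,0,0,0,0,-1]]]'; python3 w.py
python3 -m handwheel '[[[0,0,0,0,0,0,-1],[-1.2,12.2,-8.6,0,0,0,-1],[-1.2,12.2,-8.6,0,0,0,-1],[-1.2,12.2,-8.6,0,0,0,-1],[-1.2,12.2,-8.6,0,0,0,-1],[-1.2,12.2,-8.6,0,0,0,-1],[-0.9,9,-6.3,0,0,0,-1],[-0.5,5,-3.5,0,0,0,-1]]]'; python3 w.py
```

```text
time_s: 9.22
eef_pos: [470.0, 43.8, 196.6]
ee_rot: [0.224, 0.642, 0.705, -0.201]
force: [-1.8, 0.1, -1.5]
grip_width: 0.159
grip_force: 78.2
tip z 116.6 [ 0.8 -0.1 -0.2] F [-1.8  0.1 -1.5] t 9.225 grip 0.1589618827879192
time_s: 10.22
eef_pos: [462.4, 120.0, 142.7]
ee_rot: [0.224, 0.641, 0.706, -0.201]
force: [-0.6, -0.6, -1.0]
grip_width: 0.16
grip_force: 78.2
tip z 22.9 [ 0.1 -0.3 -0.4] F [-0.6 -0.6 -1. ] t 10.225 grip 0.16043243330571896
```

```bash
python3 -m handwheel '[[[-0.4,4.1,-2.9,0,0,0,-1],[-0.2,2.4,-1.7,0,0,0,-1],[-0.2,2,-1.4,0,0,0,-1],[0,0,0,0,0,0,-1],[0,0,0,0,0,0,-1]]]'; python3 w.py
```

```text
time_s: 10.85
eef_pos: [461.7, 127.9, 137.2]
ee_rot: [0.224, 0.641, 0.706, -0.201]
force: [0.5, 0.8, -1.7]
grip_width: 0.158
grip_force: 78.2
tip z 13.3 [ 0.3 -0.2 -0.3] F [ 0.5  0.8 -1.7] t 10.85 grip 0.15794843810927747
```

Second draw, third push, third draw.

```bash
python3 -m handwheel '[[[1.2,-12.2,8.6,0,0,0,-1],[1.2,-12.2,8.6,0,0,0,-1],[1.2,-12.2,8.6,0,0,0,-1],[1.2,-12.2,8.6,0,0,0,-1],[1.2,-12.2,8.6,0,0,0,-1],[1.2,-12.2,8.6,0,0,0,-1],[1.1,-11.4,8,0,0,0,-1],[0,0,0,0,0,0,-1]]]'; python3 w.py
python3 -m handwheel '[[[0,0,0,0,0,0,-1],[-1.2,12.2,-8.6,0,0,0,-1],[-1.2,12.2,-8.6,0,0,0,-1],[-1.2,12.2,-8.6,0,0,0,-1],[-1.2,12.2,-8.6,0,0,0,-1],[-1.2,12.2,-8.6,0,0,0,-1],[-0.9,9,-6.3,0,0,0,-1],[-0.5,5,-3.5,0,0,0,-1]]]'; python3 w.py
python3 -m handwheel '[[[-0.5,5,-3.5,0,0,0,-1],[-0.3,3.3,-2.3,0,0,0,-1],[-0.1,1.3,-0.9,0,0,0,-1],[0,0,0,0,0,0,-1],[0,0,0,0,0,0,-1]]]'; python3 w.py
```

```text
time_s: 11.85
eef_pos: [470.1, 42.8, 197.3]
ee_rot: [0.224, 0.642, 0.706, -0.201]
force: [-0.2, 0.3, -0.7]
grip_width: 0.158
grip_force: 78.2
tip z 117.8 [ 0.7 -0.1 -0.2] F [-0.2  0.3 -0.7] t 11.85 grip 0.15824017517046457
time_s: 12.85
eef_pos: [462.5, 119.0, 143.5]
ee_rot: [0.224, 0.641, 0.706, -0.201]
force: [0.3, 1.0, -0.3]
grip_width: 0.163
grip_force: 78.2
tip z 24.3 [ 0.1 -0.2 -0.4] F [ 0.3  1.  -0.3] t 12.85 grip 0.1630165876955595
time_s: 13.48
eef_pos: [461.7, 127.9, 137.3]
ee_rot: [0.224, 0.641, 0.706, -0.201]
force: [-0.4, -0.3, -0.2]
grip_width: 0.157
grip_force: 78.2
tip z 13.4 [ 0.3 -0.2 -0.3] F [-0.4 -0.3 -0.2] t 13.475 grip 0.1566078067438929
```

```bash
python3 -m handwheel '[[[1.2,-12.2,8.6,0,0,0,-1],[1.2,-12.2,8.6,0,0,0,-1],[1.2,-12.2,8.6,0,0,0,-1],[1.2,-12.2,8.6,0,0,0,-1],[1.2,-12.2,8.6,0,0,0,-1],[1.2,-12.2,8.6,0,0,0,-1],[1.1,-11.4,8,0,0,0,-1],[0,0,0,0,0,0,-1]]]'; python3 w.py
python3 -m handwheel '[[[0,0,0,0,0,0,-1],[1.2,-12.2,8.6,0,0,0,-1],[1.2,-12.2,8.6,0,0,0,-1],[1.2,-12.2,8.6,0,0,0,-1],[1.2,-12.2,8.6,0,0,0,-1],[0,0,0,0,0,0,-1]]]'; python3 w.py
python3 -m handwheel '[[[3.1,-32.7,-4.1,4.38,0.08,-1.16,-1],[3.1,-32.7,-4.1,4.38,0.08,-1.16,-1],[3.1,-32.7,-4.1,4.38,0.08,-1.16,-1],[3.1,-32.7,-4.1,4.38,0.08,-1.16,-1],[3.1,-32.7,-4.1,4.38,0.08,-1.16,-1],[3.1,-32.7,-4.1,4.38,0.08,-1.16,-1],[3.1,-32.7,-4.1,4.38,0.08,-1.16,-1],[3.1,-32.7,-4.1,4.38,0.08,-1.16,-1]]]'
python3 -m handwheel '[[[0,0,0,0,0,0,-1],[0,0,0,0,0,0,-1]]]'
python3 - <<'E'
from h import *
from rig import *
s=sense();p,M=tool(s);q=R.from_quat([0.732,0.682,0,0]).as_matrix()
print("to go above",np.array([499.1,-265.5,p[2]])-p,"rot",np.degrees(R.from_matrix(q@M.T).as_rotvec()))
c=capture("wrist");cv2.imwrite("pics/w4.png",c["image"][:,:,::-1])
E
```

```text
time_s: 14.48
eef_pos: [470.1, 42.8, 197.4]
ee_rot: [0.224, 0.642, 0.706, -0.201]
force: [0.0, 0.7, -1.1]
grip_width: 0.158
grip_force: 78.2
tip z 117.9 [ 0.7 -0.  -0.1] F [ 0.   0.7 -1.1] t 14.475 grip 0.1577105894720176
time_s: 15.22
eef_pos: [474.9, -6.3, 232.0]
ee_rot: [0.224, 0.642, 0.705, -0.201]
force: [-1.4, 0.2, -0.0]
grip_width: 0.159
grip_force: 78.2
tip z 178.1 [ 0.9  0.  -0.1] F [-1.4  0.2 -0. ] t 15.225 grip 0.15887062313574296
time_s: 16.23
eef_pos: [499.6, -267.8, 198.1]
ee_rot: [-0.001, 0.732, 0.681, 0.001]
force: [0.4, 0.2, -0.4]
grip_width: 0.159
grip_force: 78.1
time_s: 16.48
eef_pos: [499.5, -266.4, 198.1]
ee_rot: [-0.0, 0.732, 0.682, -0.0]
force: [0.7, 0.1, -0.7]
grip_width: 0.158
grip_force: 78.2
to go above [-0.35262903  0.89450421  0.        ] rot [-0.01387895 -0.03757636  0.00982605]
```

View pics/w4.png

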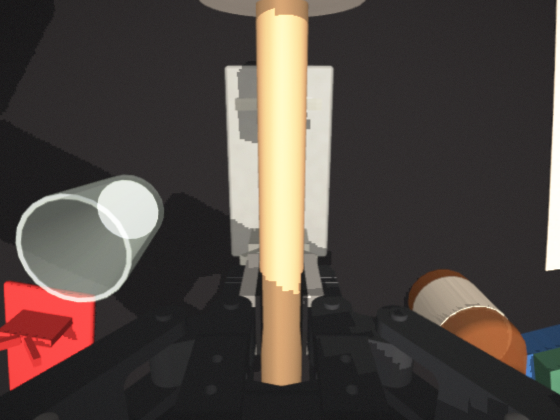

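The brush is straight in the grip, over its rest (plate centred on column ~280). I'll lower it, with a −2 mm x shift because the first grip showed the notch axis lies near x=497.5.

```bash
python3 -m handwheel '[[[-2,0.9,-45,0,0,0,-1],[0,0,-45,0,0,0,-1],[0,0,-28,0,0,0,-1],[0,0,-12,0,0,0,-1],[0,0,-8,0,0,0,-1],[0,0,-5,0,0,0,-1],[0,0,-4,0,0,0,-1],[0,0,0,0,0,0,-1]]]';python3 w.py
```

```text
time_s: 17.52
eef_pos: [497.6, -266.1, 51.6]
ee_rot: [0.0, 0.732, 0.681, 0.0]
force: [-0.0, 0.2, -1.2]
grip_width: 0.154
grip_force: 78.2
tip z 324.4 [  35.4 -118.7 -173.5] F [-0.   0.2 -1.2] t 17.525 grip 0.1539506442472904
```

```bash
python3 -m handwheel '[[[0,0,-1.5,0,0,0,-1],[0,0,-1,0,0,0,-1],[0,0,0,0,0,0,-1]]]'
```

```text
time_s: 17.9
eef_pos: [497.5, -266.1, 48.9]
ee_rot: [-0.0, 0.732, 0.682, -0.0]
force: [0.5, -0.4, 0.2]
grip_width: 0.16
grip_force: 78.2
```

```bash
python3 -m handwheel '[[[0,0,-0.7,0,0,0,-1],[0,0,-0.7,0,0,0,-1],[0,0,0,0,0,0,-1]]]'
```

```text
time_s: 18.27
eef_pos: [497.6, -266.2, 48.6]
ee_rot: [0.0, 0.732, 0.682, -0.0]
force: [-3.7, 2.1, 10.6]
grip_width: 0.161
grip_force: 79.6
```

The brush is seated: 10 N of support at the pick-up height. Open slowly to the same partial opening, then rise.

```bash
python3 -m handwheel '[[[0,0,0,0,0,0,-0.55],[0,0,0,0,0,0,-0.4],[0,0,0,0,0,0,-0.2],[0,0,0,0,0,0,-0.2],[0,0,0,0,0,0,-0.2]]]' 20
python3 -m handwheel '[[[0,0,15,0,0,0,-0.2],[0,0,30,0,0,0,-0.2],[0,0,45,0,0,0,-0.2],[0,0,50,0,0,0,-0.2],[0,0,50,0,0,0,-0.2],[0,0,0,0,0,0,-0.2],[0,0,0,0,0,0,-0.2]]]'
python3 - <<'E'
from h import *
from rig import *
s=sense();c=capture("wrist");pickle.dump((s,c),open("w5.pkl","wb"))
t=capture("top");sc=capture("scene")
o=np.zeros((600,800,3),np.uint8);o[:315,:420]=cv2.resize(c["image"],(420,315));o[:300,420:]=cv2.resize(sc["image"],(380,300))
o[315:600,:380]=cv2.resize(t["image"],(380,285));o[315:595,400:795]=cv2.resize(sc["image"][200:270,145:250],(395,280),interpolation=2)
cv2.imwrite("pics/m5.png",o[:,:,::-1])
E
```

```text
time_s: 18.9
eef_pos: [497.5, -266.1, 47.5]
ee_rot: [-0.0, 0.732, 0.682, -0.0]
force: [-0.4, 0.7, -0.5]
grip_width: 0.399
grip_force: 0.0
time_s: 19.77
eef_pos: [497.2, -265.9, 237.4]
ee_rot: [-0.0, 0.732, 0.682, -0.0]
force: [0.3, -0.3, -1.1]
grip_width: 0.402
grip_force: 0.0
```

View pics/m5.png

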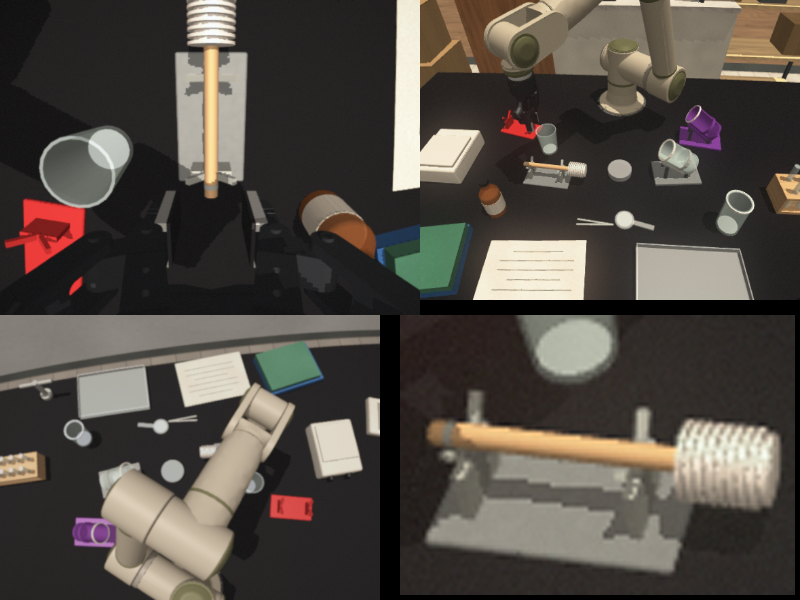

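The brush lies in both notches as before (handle end at column ~211 of 420, end of handle just past the rear notch). The gripper is clear, and the bystanders are where they were.

```bash
python3 -c "
from rig import *
print(finish_job())"
```

```text
the job is handed in; nothing more can be done
None
```

The jar has been scrubbed with three full strokes, the brush is back in its rest's two notches and released, and the job was handed in at about 20 s with no verdict shown; the only contact with the glass was one 5 N touch on the jar's floor.

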